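# Clamp a gift box in the labelling jig

### The job

Push the cardboard gift box along its channel in the labelling jig until it is fully home against the metal end stop, then flip the jig's clamp lever over past centre so that it snaps across and its rubber pad holds the box down. Do it by pushing only: the box must stay down in the channel, never lifted or tipped up, and the bottles and candle jar around the jig are to be left alone. Finish with the hand clear of everything.

Things in the scene. Friction and masses are not known exactly. Their poses are not given: they have to be found in the camera images.
- jig: Labelling jig fixed to the bench, turned up to 0.35 rad. Plywood board 12 mm thick, x -120..120, y -90..110 mm about its origin, which lies at bench height; z up. Two aluminium rails along x (inner faces y = +-44 mm, 10 mm wide, tops 32 mm above the bench) form a channel, open at -x (robot side), closed at +x by the end stop.
- stop_face (a point): Middle of the end stop's face at the channel floor: jig x 90, y 0, z 12 mm. The stop is an aluminium block across the channel, 108 mm wide, its top 57 mm above the bench.
- gift_box: Closed rigid cardboard box, 110 (x) x 80 (y) x 50 mm, 0.2-0.45 kg, loose, paper patch on top; origin at the centre of its underside. Lies flat in the channel, top 62 mm above the bench, about 4 mm play to each rail, 45-75 mm short of the stop; slides with a few newtons. Home: origin at jig x 35 mm, near face at jig x -20 mm.
- clamp (a joint): Lever angle (rad) about jig +x. 0 = open, as at the start: handle leans out to jig +y, 60 deg above level, arm up and 24 deg past upright over the channel. Grows as the handle is pushed up and over towards jig -y. Over-centre spring, centre 0.60: beyond it snaps over by itself. About 1.15 with the pad on the box, 1.30 (limit) with no box there. Needs a 5-10 N push at the handle's end.
- pivot (a point): Lever's pivot, at jig x 60, y 76, z 85 mm, in a steel bracket 50 x 36 mm outside the +y rail, 96 mm high. Handle (90 mm) and hold-down arm are one rigid part, 54 deg apart, both moving in the jig's y-z plane.
- lever_end (a point): Centre of the round end (radius 9 mm) of the handle's black rubber grip, 90 mm from the pivot. Open: about jig x 60, y 121, z 163 mm; passes z 175 mm at the top of its arc; clamped: about jig y 23, z 158 mm. Grip covers the handle's outer half, the inner half is a 10 mm steel rod.
- clamp_pad (a point): Centre of the pressing face of the clamp's round rubber pad, 18 mm across, on the arm 55 mm from the pivot. Clamped it rests on the box's top at about jig x 60, y 21 mm, pressing with about 6 N.
- refill_bottle: Bystander: clear bottle, white cap, 52 mm across, 135 mm tall, loose; origin at the centre of its underside. The three bystanders stand on the bench 155-220 mm from the jig's origin (beyond the end stop, on the -y side, on the near +y side), swapped about.
- candle_jar: Bystander: white candle jar with wooden lid, 74 mm across, 87 mm tall, loose; origin at the centre of its underside.
- amber_bottle: Bystander: amber bottle with brass cap, 44 mm across, 100 mm tall, loose; origin at the centre of its underside.
Mind the look-alikes: they are no part of the job. Leave any blue look-alike of the gift_box alone.

How it is judged:
By the outcome, as a careful person would: the job done as asked, in the order asked, and still so for the second after the job is handed in, with the robot touching nothing.
It also fails if it takes over 48 s, if anything falls off the work surface, if the arm or the gripper's body presses on something with over 40 N, if the wrist force passes 120 N, or if a joint passes its speed limit or range.

### The arm

A 6-joint arm with a two-finger parallel gripper is mounted at the origin on the work surface. World frame = base frame: x ahead of the robot, y to its left, z up, the work surface at z = 0. Lengths are in m, angles in degrees, forces in N, time in s.
With the tool pointing down it reaches from about 0.375 to 0.9 m from the base axis. Payload 3.1 kg.
Tool frame: the origin (TCP) lies on the centre line of the jaws, within the pads' length; the fingertips stand 22 mm ahead of it and the grasp point (between the pads) lies 3 mm ahead of it; y points along the fingers, z is the direction in which the jaws open and shut, and the axes are right-handed (so a half turn about y gives the same grasp; the last joint's range is limited). The gripper opens to 87 mm and grips with 3 to 60 N. Pads are 19 mm wide; open, the fingers measure 117 mm over their backs; the gripper's body (75 mm by 190 mm) begins 51 mm behind the grasp point.
Start: joints at [65.861, 30.224, 82.088, -0, 67.689, -10.227], TCP at [0.15, 0.607, 0.245] pointing down, gripper open.
Joint ranges: [-176.69, 176.69], [-43.24, 126.21], [12.49, 139.97], [-82, 262], [0, 151.66], [-163.58, 163.58]. Speed limits (degrees/s): [159.86, 159.86, 180, 180, 180, 180].

### API

Orientations are given as a 3x3 rotation matrix whose columns are the frame's x, y, z axes.
In Python, from rig import bot gives the robot as it stands.
- The arm moves only by the tool jog_arm, never from a script. Its argument "motion" is one flat list of numbers, 6 for each row, row after row: the shift along the tool's x, y, z in mm, then the turn, a rotation vector about the tool's x, y, z in degrees. A call has 1 to 20 rows; each row is the pose to reach, as a shift and turn from the pose commanded when the call began, along the tool's axes at that moment; what a row does not reach only later rows make up. A row lasts 1/8 s, in which the tool goes at most 62.5 mm and 10.7 degrees, less where a joint would pass 70% of its speed; a pose out of reach is approached as far as the arm can. A call with a gripper value outside its range is refused whole. "gripper" is the opening, from 0 (shut) to 1 (fully open), set as the call begins (left out, the last holds). The fingers move at their own pace and stop on an object; the grip force is fixed at half the most. Time passes only in rows, so rows that repeat a pose let the fingers close. It gives the time, the measured TCP pose, the force and the opening at its end, in the units of the state.
- bot.read_state(): the state, without advancing time (a new reading comes with each control period).
- bot.capture(name): name is "scene" or "side" or "wrist"; returns (picture, depth): 420x560x3 uint8, red, green, blue; 420x560 float32, m along the optical axis (not along the pixel's ray), 0 where there is no reading.
- bot.get_calibration(name): a dict with "mtx" (3x3 intrinsics, pixels), "k1" (the pictures are not rectified: a ray, as slopes to the right and down, at radius r is drawn at 1 + k1 r^2 times it, then the intrinsics apply), "pose" (4x4, takes a point from camera to world coordinates); the wrist camera has in their place "hand_eye" (4x4, takes a point from camera to tool coordinates, whose origin is the TCP and whose axes are the tool frame's). Camera axes: x right, y up, looking along -z (the intrinsics and any distortion apply to the point x, -y, -z); pixel columns grow to the right and rows downward; lengths in m; the calibration is good to about 2 mm. A picture is of the moment at which its call begins: read the wrist's pose just before it. get_calibration takes no time and is no camera call.
- bot.hand_in(): hands the job in, once; it reports no verdict.
The state is a dict: "time_s": time; "joint_positions": joint angles; "qvel": joint speeds; "tau": joint torques, N m; "position": TCP position; "tcp_rot": TCP orientation; "force": force on the tool from outside, world axes, zero at the start; "moment": the same for the moment, N m; "opening": opening from 0.0 (shut) to 1.0 (fully open).
Only numpy, scipy, OpenCV 4.12 (cv2) and the standard library are available. Lean on these libraries where they do the work, as an engineer would, in place of code of your own. Each camera call takes 0.05 s, during which the arm holds its last target.

## Working session

There is one attempt and no reset: what is moved stays moved. The work goes in short steps, Python scripts to look and compute and a tool call to move; the robot and the scene stay as the last step left them, time stands still between calls to the robot, and variables do not carry over. Pictures are saved under pics/ and viewed, and the job is handed in when it is done.

Besides the shell and the picture viewer there is one more tool, called as name(argument=value, ...) on one line, values as JSON. jog_arm: Moves the arm, as the interface text tells. Its arguments: {"type":"object","properties":{"motion":{"type":"array","items":{"type":"number"}},"gripper":{"type":"number"}},"required":["motion"]}

```bash
mkdir -p pics
cat > h.py <<'E'
import numpy as np,cv2
from rig import bot
def cap(n,f):
    st=bot.read_state(); im,d=bot.capture(n); cv2.imwrite('pics/'+f+'.png',im[...,::-1]); np.savez('pics/'+f+'.npz',im=im,d=d,pos=st['position'],rot=st['tcp_rot']); return im,d,st
def campose(n,st=None):
    c=bot.get_calibration(n)
    if 'pose' in c: return c,np.array(c['pose'])
    T=np.eye(4);T[:3,:3]=np.array(st['tcp_rot']);T[:3,3]=st['position'];return c,T@np.array(c['hand_eye'])
def rays(n,uv,st=None):
    c,P=campose(n,st);K=np.array(c['mtx']);uv=np.asarray(uv,float).reshape(-1,1,2)
    s=cv2.undistortPoints(uv,K,np.array([c['k1'],0,0,0.])).reshape(-1,2)
    d=np.c_[s[:,0],-s[:,1],-np.ones(len(s))]@P[:3,:3].T
    return P[:3,3],d
def onz(n,uv,z,st=None):
    o,d=rays(n,uv,st);return o+d*((z-o[2])/d[:,2])[:,None]
def withdepth(n,uv,dep,st=None):
    o,d=rays(n,uv,st);return o+d*np.asarray(dep).reshape(-1,1)
E
python3 - <<'E'
from h import *
for n in ['scene','side','wrist']:
    im,d,st=cap(n,n+'0'); c,P=campose(n,st); print(n,P.round(3).tolist(),c['k1'],np.array(c['mtx']).round(1).tolist())
print(st)
E
```

```text
scene [[0.647, -0.62, 0.444, 1.035], [0.763, 0.535, -0.364, -0.347], [-0.012, 0.574, 0.819, 0.942], [0.0, 0.0, 0.0, 1.0]] -0.19315876836431095 [[530.6, 0.0, 284.3], [0.0, 530.6, 218.4], [0.0, 0.0, 1.0]]
side [[-0.966, 0.155, -0.209, 0.426], [-0.26, -0.57, 0.779, 0.776], [0.002, 0.807, 0.591, 0.671], [0.0, 0.0, 0.0, 1.0]] -0.1535261145259333 [[466.8, 0.0, 280.3], [0.0, 466.8, 199.6], [0.0, 0.0, 1.0]]
wrist [[0.24, -0.942, -0.236, 0.085], [0.971, 0.233, 0.06, 0.621], [-0.001, -0.244, 0.97, 0.384], [0.0, 0.0, 0.0, 1.0]] 0.015639001423370755 [[305.3, 0.0, 279.0], [0.0, 305.3, 209.0], [0.0, 0.0, 1.0]]
{'time_s': 0.1, 'joint_positions': array([ 6.58615498e+01,  3.02742157e+01,  8.21502609e+01,  2.84048360e-04,
        6.76901239e+01, -1.02297077e+01]), 'qvel': array([ 0.02309828, -0.06299746, -0.12501968,  0.04741549,  0.03226094,
       -0.05825262]), 'tau': array([-8.73440640e-04, -4.40984666e+01, -1.77150321e+01,  6.34458871e-02,
        5.33689745e-02, -3.79403457e-05]), 'position': array([0.1499684 , 0.60609054, 0.24365652]), 'tcp_rot': array([[ 9.70679214e-01, -8.22134838e-04,  2.40377179e-01],
       [-2.40378315e-01, -1.82338597e-03,  9.70677568e-01],
       [-3.59727469e-04, -9.99998000e-01, -1.96754625e-03]]), 'force': array([-0.48977496, -0.15096495,  0.18641004]), 'moment': array([-0.00403564, -0.01700289, -0.0243622 ]), 'opening': 0.9979159603298583}
```

View pics/scene0.png

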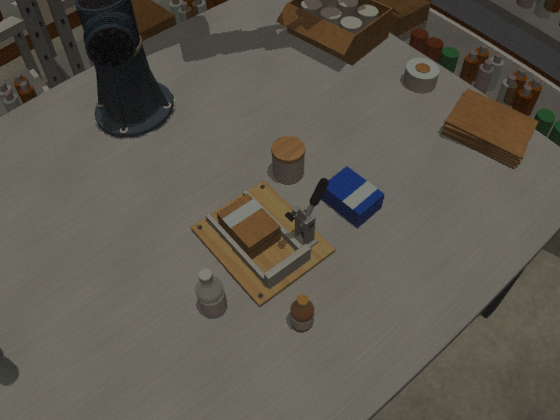

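View pics/side0.png

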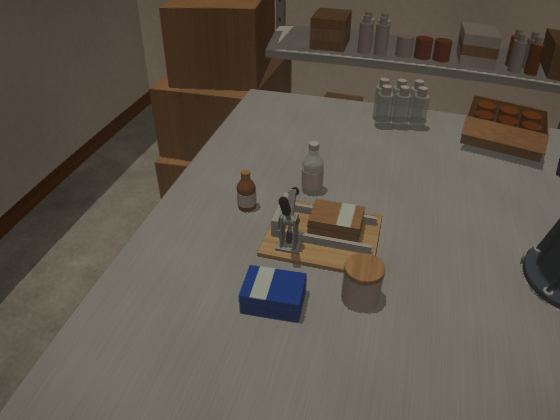

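View pics/wrist0.png

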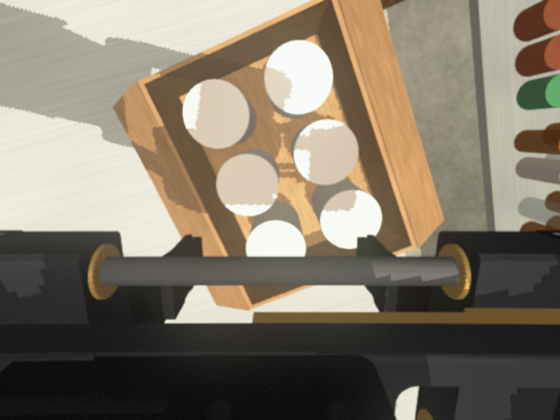

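The scene view has the jig around (263,240) with the gift box at (248,225), the lever grip at (318,192) and a blue look-alike at (352,196). The jar is at (288,160), the clear bottle at (210,292) and the amber bottle at (302,312). I'll zoom in to pick out the corners.

Run:
```python
import cv2
a=cv2.imread('pics/scene0.png')[165:315,180:380];a=cv2.convertScaleAbs(cv2.resize(a,None,fx=4,fy=4,interpolation=cv2.INTER_CUBIC),alpha=1.6);cv2.imwrite('pics/z1.png',a)
a=cv2.imread('pics/side0.png')[170:290,240:400];a=cv2.convertScaleAbs(cv2.resize(a,None,fx=5,fy=5,interpolation=cv2.INTER_CUBIC),alpha=1.6);cv2.imwrite('pics/z2.png',a)
```

```text
(no output)
```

View pics/z1.png

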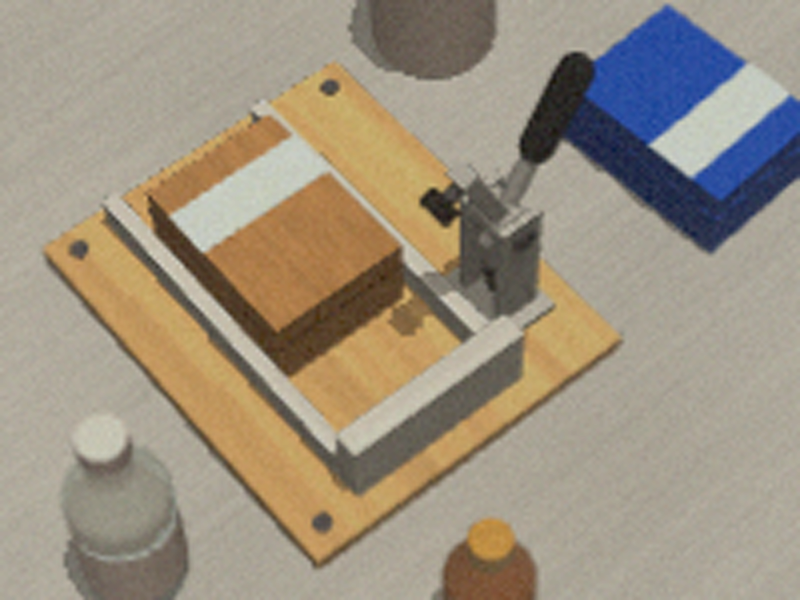

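View pics/z2.png

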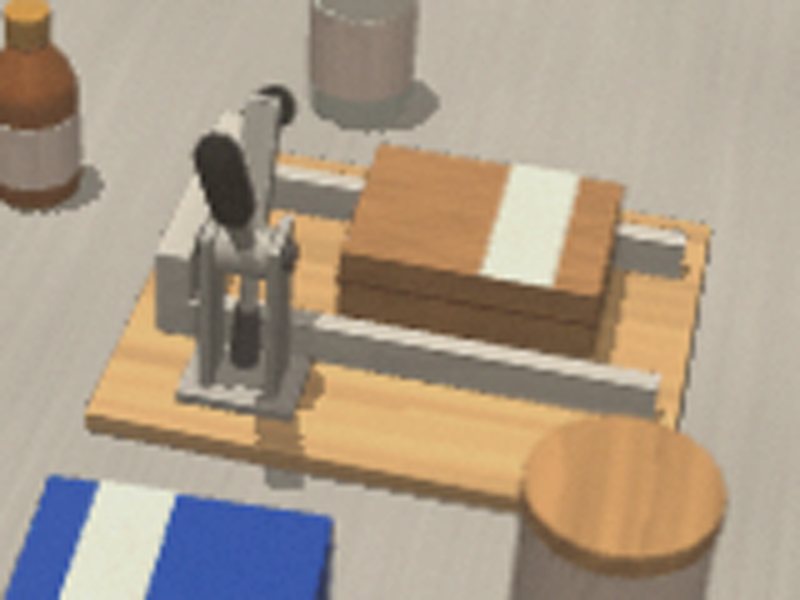

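Run:
```python
from h import *
S=lambda l:[[180+x/4-.375,165+y/4-.375] for x,y in l]
D=lambda l:[[240+x/5-.4,170+y/5-.4] for x,y in l]
jc=np.array([[-.12,.11],[-.12,-.09],[.12,-.09],[.12,.11]])
def fit(J,W):
    a=J-J.mean(0);b=W-W.mean(0)
    th=np.arctan2((a[:,0]*b[:,1]-a[:,1]*b[:,0]).sum(),(a*b).sum())
    R=np.array([[np.cos(th),-np.sin(th)],[np.sin(th),np.cos(th)]]);t=W.mean(0)-R@J.mean(0)
    return th,R,t,(W-(J@R.T+t))*1e3
W=onz('scene',S([(337,65),(45,247),(319,559),(620,338)]),.012)[:,:2]
th,R,t,r=fit(jc,W);print(th,t,r.round(1).tolist())
W2=onz('side',D([(88,415),(710,228),(276,155)]),.012)[:,:2]
th2,R2,t2,r2=fit(jc[[3,1,2]],W2);print(th2,t2,r2.round(1).tolist())
JW=lambda p:np.round((p-t)@R*1e3,1).tolist()
print('box top corners scene',JW(onz('scene',S([(275,118),(150,197),(275,332),(402,252)]),.062)[:,:2]))
print('box top side',JW(onz('side',D([(343,255),(380,146),(622,184),(608,293)]),.062)[:,:2]))
# lever end triangulate
o1,d1=rays('scene',S([(577,68)]));o2,d2=rays('side',D([(217,155)]))
A=np.c_[d1[0],-d2[0]];s=np.linalg.lstsq(A,o2-o1,rcond=None)[0]
p1=o1+s[0]*d1[0];p2=o2+s[1]*d2[0];print('lever',p1,p2,JW(p1[:2]))
for n,z,uv in [('jar',.087,(288,149)),('refill cap',.135,(206,275)),('amber cap',.1,(302,300))]:
    w=onz('scene',[uv],z)[0];print(n,w.round(3),JW(w[:2]))
w=onz('scene',S([(668,5),(555,105),(715,200)]),.05);print('blue',w.round(3).tolist(),JW(w[:,:2]))
```

```text
-0.017617989812380573 [ 0.53753691 -0.01133317] [[2.7, -2.2], [0.6, 1.3], [-1.6, 2.3], [-1.8, -1.4]]
-0.043428396741459756 [ 0.52686935 -0.00709945] [[4.6, 0.9], [14.3, -4.4], [-18.9, 3.5]]
box top corners scene [[-76.6, 37.6], [-77.0, -42.4], [28.8, -42.0], [31.8, 35.4]]
box top side [[27.1, 40.4], [29.1, -39.2], [-78.5, -41.4], [-83.2, 34.4]]
lever [0.59831836 0.10961208 0.16503508] [0.59875881 0.10982145 0.16491027] [58.6, 122.0]
jar [0.437 0.159 0.087] [-103.9, 168.1]
refill cap [ 0.601 -0.169  0.135] [65.7, -156.7]
amber cap [ 0.733 -0.062  0.1  ] [195.9, -47.4]
blue [[0.534, 0.246, 0.05], [0.545, 0.151, 0.05], [0.644, 0.172, 0.05]] [[-8.5, 257.2], [4.1, 162.5], [103.7, 185.0]]
```

jog_arm(motion=[20,0,-18,0,0,0,56,0,-49,0,-1,0,92,0,-81,0,-2,0,129,0,-113,0,-3,0,165,0,-145,0,-4,0,202,0,-177,0,-5,0,238,0,-209,0,-6,0,275,0,-241,0,-7,0,310,0,-271,0,-8,0,332,0,-300,0,-9,0,350,5,-340,0,-10,0,366,15,-380,0,-11,0,382,25,-420,0,-12,0,398,35,-460,0,-12.9,0,414,42,-500,0,-12.9,0,422,45,-522,0,-12.9,0,424,45,-530,0,-12.9,0,424,45,-530,0,-12.9,0], gripper=0.3)

```text
time_s: 2.4
position: [0.4342, -0.0097, 0.1996]
tcp_rot: [[1.0, -0.0, 0.019], [-0.019, 0.0, 1.0], [-0.0, -1.0, 0.0]]
force: [0.7, 0.1, 0.3]
opening: 0.301
```

Run:
```python
from h import *
im,d,st=cap('wrist','w1');print(st['time_s'],st['position'],st['tcp_rot'].round(4),st['opening'])
cap('scene','s1')
```

```text
2.4 [ 0.43416312 -0.00966633  0.19955567] [[ 9.998e-01 -3.000e-04  1.850e-02]
 [-1.850e-02  4.000e-04  9.998e-01]
 [-3.000e-04 -1.000e+00  4.000e-04]] 0.3005248276054337
```

View pics/w1.png

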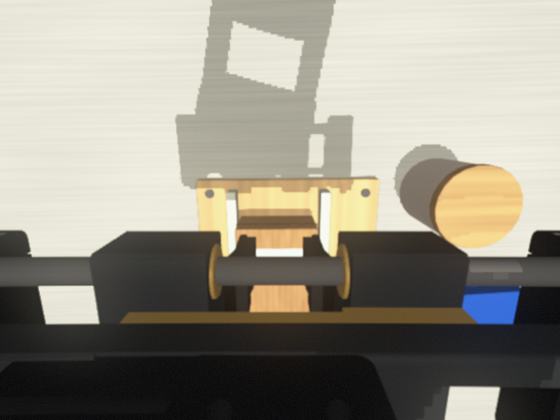

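View pics/s1.png

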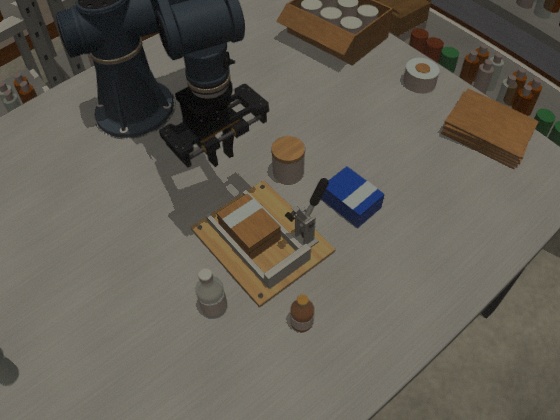

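The wrist view shows the fingers at columns 245 and 315, centred between the rails at 232 and 325. The box's near face is around rows 210–230. I'll measure its position from this view.

Run:
```python
from h import *
import cv2
z=np.load('pics/w1.npz');st=dict(position=z['pos'],tcp_rot=z['rot'])
a=z['im'][170:260,190:390,::-1];cv2.imwrite('pics/z3.png',cv2.resize(a,None,fx=4,fy=4,interpolation=cv2.INTER_CUBIC))
th=-.0176;R=np.array([[np.cos(th),-np.sin(th)],[np.sin(th),np.cos(th)]]);t=np.array([.5375,-.0113])
for v in range(176,236,3):
    dep=z['d'][v,280];w=withdepth('wrist',[(280,v)],[dep],st)[0] if dep>0 else np.zeros(3)
    print(v,z['im'][v,280],w.round(4),((w[:2]-t)@R*1e3).round(1))
print('corners',(onz('wrist',[(197,180),(378,178)],.012,st)[:,:2]-t)@R*1e3)
print('rails',(onz('wrist',[(237,205),(320,205)],.032,st)[:,:2]-t)@R*1e3)
```

```text
176 [192 187 169] [ 4.148e-01 -8.900e-03  4.000e-04] [-122.8    0.2]
179 [164 137 102] [ 0.4166 -0.009   0.0108] [-120.9    0.2]
182 [203 167 115] [ 0.4196 -0.0091  0.0123] [-117.9    0.2]
185 [201 164 114] [ 0.4231 -0.0091  0.0113] [-114.4    0.2]
188 [245 227 157] [ 0.4262 -0.0092  0.0124] [-111.3    0.2]
191 [247 230 163] [ 0.4294 -0.0092  0.0133] [-108.2    0.2]
194 [247 230 162] [ 0.433  -0.0093  0.0118] [-104.5    0.2]
197 [247 230 162] [ 0.4361 -0.0093  0.0127] [-101.4    0.2]
200 [247 230 161] [ 0.4395 -0.0094  0.0127] [-98.    0.2]
203 [247 230 161] [ 0.4432 -0.0095  0.0114] [-94.3   0.2]
206 [248 231 163] [ 0.4462 -0.0095  0.013 ] [-91.3   0.2]
209 [210 174 119] [ 0.4497 -0.0096  0.0128] [-87.8   0.2]
212 [202 166 114] [ 0.4532 -0.0097  0.0126] [-84.4   0.2]
215 [173 140  97] [ 0.4559 -0.0097  0.0152] [-81.6   0.2]
218 [117  93  65] [ 0.4559 -0.0098  0.0274] [-81.6   0.1]
221 [117  92  65] [ 0.456  -0.0098  0.0384] [-81.5   0. ]
224 [108  83  59] [ 0.4561 -0.0099  0.0486] [-81.4   0. ]
227 [118  93  64] [ 0.4562 -0.0099  0.0583] [-81.3  -0. ]
230 [222 170 113] [ 0.4577 -0.01    0.0629] [-79.8  -0.1]
233 [231 182 121] [ 0.4608 -0.01    0.0626] [-76.7  -0.1]
corners [[-120.09703595  -89.58560029]
 [-122.00980194  106.00770177]]
rails [[-97.00329651 -44.53317438]
 [-96.88649766  41.59715083]]
```

View pics/z3.png

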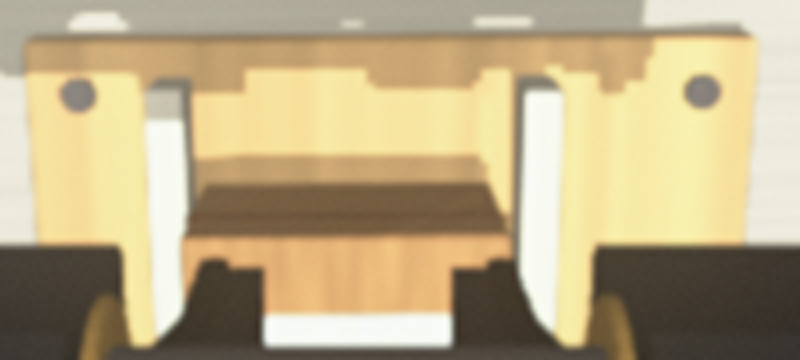

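jog_arm(motion=[-4,15,0,0,0,0,-8,50,0,0,0,0,-8,90,0,0,0,0,-8,125,0,0,0,0,-8,145,0,0,0,0,-8,148,0,0,0,0,-4,148,0,0,0,0,2,148,0,0,0,0,8,148,0,0,0,0,14,148,0,0,0,0,20,148,0,0,0,0,26,148,0,0,0,0,32,148,0,0,0,0,38,148,0,0,0,0,44,148,0,0,0,0,50,148,0,0,0,0,56,148,0,0,0,0,62,148,0,0,0,0])

```text
time_s: 4.75
position: [0.4969, -0.0109, 0.0515]
tcp_rot: [[1.0, 0.0, 0.018], [-0.018, -0.0, 1.0], [0.0, -1.0, -0.0]]
force: [-0.9, 0.7, -0.6]
opening: 0.3
```

Run:
```python
from h import *
cap('side','d2');im,d,st=cap('scene','s2');print(st['time_s'],st['position'],st['force'])
import cv2
a=cv2.imread('pics/scene0.png')
A=cv2.convertScaleAbs(cv2.resize(cv2.imread('pics/s2.png')[165:315,180:380],None,fx=4,fy=4,interpolation=cv2.INTER_CUBIC),alpha=1.6);cv2.imwrite('pics/z4.png',A)
A=cv2.convertScaleAbs(cv2.resize(cv2.imread('pics/d2.png')[170:290,240:400],None,fx=5,fy=5,interpolation=cv2.INTER_CUBIC),alpha=1.6);cv2.imwrite('pics/z5.png',A)
```

```text
4.8 [ 0.49816945 -0.01111824  0.05159798] [ 0.74087666 -0.7800786  -1.18396059]
```

View pics/z4.png

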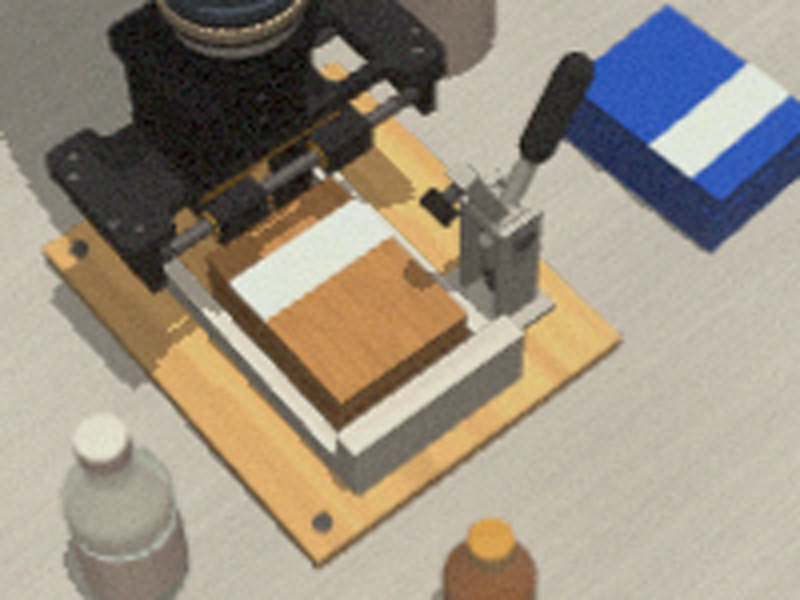

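View pics/z5.png

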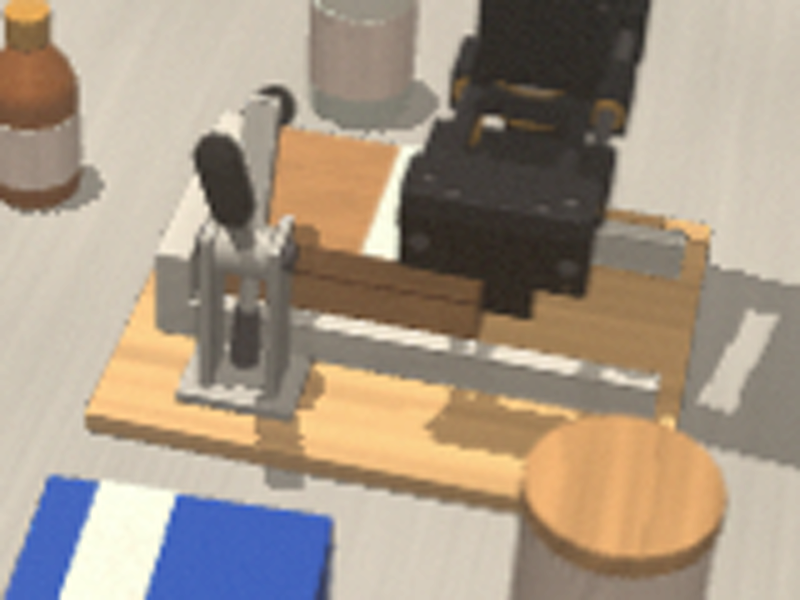

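The box is down in the channel with about 10 mm still to go. I'll press on slowly.

jog_arm(motion=[2,0,0,0,0,0,4,0,0,0,0,0,6,0,0,0,0,0,8,0,0,0,0,0,8,0,0,0,0,0,8,0,0,0,0,0])

```text
time_s: 5.6
position: [0.5049, -0.0111, 0.0516]
tcp_rot: [[1.0, 0.001, 0.018], [-0.018, -0.0, 1.0], [0.001, -1.0, -0.0]]
force: [-0.4, 0.1, -0.4]
opening: 0.3
```

jog_arm(motion=[1,0,0,0,0,0,2,0,0,0,0,0,2,0,0,0,0,0])

```text
time_s: 5.98
position: [0.506, -0.011, 0.0515]
tcp_rot: [[1.0, -0.001, 0.018], [-0.018, 0.0, 1.0], [-0.001, -1.0, 0.0]]
force: [-1.5, 0.1, 1.0]
opening: 0.298
```

jog_arm(motion=[1,0,0,0,0,0,2,0,0,0,0,0,2,0,0,0,0,0])

```text
time_s: 6.35
position: [0.506, -0.0108, 0.0513]
tcp_rot: [[1.0, -0.005, 0.017], [-0.017, 0.001, 1.0], [-0.005, -1.0, 0.001]]
force: [-5.2, -1.5, 3.7]
opening: 0.295
```

jog_arm(motion=[1,0,0,0,0,0,2,0,0,0,0,0,3,0,0,0,0,0,3,0,0,0,0,0])

```text
time_s: 6.85
position: [0.5061, -0.0106, 0.0511]
tcp_rot: [[1.0, -0.011, 0.017], [-0.017, 0.002, 1.0], [-0.011, -1.0, 0.001]]
force: [-11.3, -2.9, 5.8]
opening: 0.301
```

Run:
```python
from h import *
im,d,st=cap('scene','s3');print(st['time_s'],st['position'],st['force'])
A=cv2.convertScaleAbs(cv2.resize(cv2.imread('pics/s3.png')[165:315,180:380],None,fx=4,fy=4,interpolation=cv2.INTER_CUBIC),alpha=1.6);cv2.imwrite('pics/z6.png',A)
```

```text
6.85 [ 0.50606492 -0.01056012  0.05112302] [-11.32489932  -2.88111392   5.80121352]
```

View pics/z6.png

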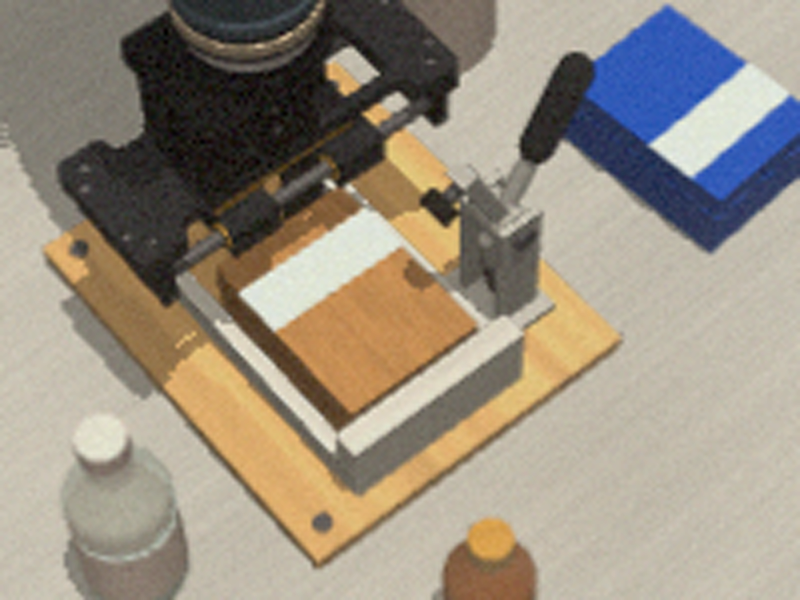

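jog_arm(motion=[-5,0,0,0,0,0,-15,0,0,0,0,0,-28,0,0,0,0,0,-30,-20,0,0,0,0,-30,-60,0,0,0,0,-30,-110,0,0,0,0,-30,-160,0,0,0,0,-30,-200,0,0,0,0,-30,-210,0,0,0,0,-30,-210,0,0,0,0], gripper=0.3)

```text
time_s: 8.15
position: [0.4809, -0.0105, 0.2614]
tcp_rot: [[1.0, 0.0, 0.018], [-0.018, -0.0, 1.0], [0.0, -1.0, -0.0]]
force: [-0.5, -0.2, -0.1]
opening: 0.298
```

Run:
```python
from h import *
im,d,st=cap('wrist','w4');print(st['time_s'],st['position'],st['force'])
th=-.0176;R=np.array([[np.cos(th),-np.sin(th)],[np.sin(th),np.cos(th)]]);t=np.array([.5375,-.0113])
for c in (262,280,298):
  for v in range(196,232,3):
    w=withdepth('wrist',[(c,v)],[d[v,c]],st)[0]; print(c,v,w.round(4),((w[:2]-t)@R*1e3).round(1))
im,d,st=cap('scene','s4')
A=cv2.convertScaleAbs(cv2.resize(cv2.imread('pics/s4.png')[165:315,180:380],None,fx=4,fy=4,interpolation=cv2.INTER_CUBIC),alpha=1.6);cv2.imwrite('pics/z7.png',A)
```

```text
8.15 [ 0.48094919 -0.01047027  0.26143508] [-0.54820024 -0.18651719 -0.06138396]
262 196 [ 0.4942 -0.0336  0.0135] [-42.9 -23. ]
262 199 [ 0.4984 -0.0337  0.0125] [-38.7 -23.1]
262 202 [ 0.5026 -0.0339  0.0116] [-34.5 -23.2]
262 205 [ 0.5063 -0.034   0.0131] [-30.8 -23.2]
262 208 [ 0.5105 -0.0341  0.0125] [-26.6 -23.3]
262 211 [ 0.5146 -0.0343  0.0123] [-22.4 -23.4]
262 214 [ 0.5155 -0.0336  0.0245] [-21.6 -22.7]
262 217 [ 0.5153 -0.0329  0.0392] [-21.8 -21.9]
262 220 [ 0.5156 -0.0322  0.0515] [-21.5 -21.3]
262 223 [ 0.5159 -0.0316  0.063 ] [-21.2 -20.7]
262 226 [ 0.5197 -0.0318  0.0626] [-17.4 -20.8]
262 229 [ 0.5234 -0.0319  0.0623] [-13.7 -20.8]
280 196 [ 0.4951 -0.0102  0.0111] [-42.4   0.4]
280 199 [ 0.4988 -0.0103  0.0125] [-38.7   0.4]
280 202 [ 0.5028 -0.0103  0.0127] [-34.7   0.4]
280 205 [ 0.507  -0.0104  0.0119] [-30.5   0.4]
280 208 [ 0.5111 -0.0105  0.0119] [-26.4   0.4]
280 211 [ 0.5147 -0.0105  0.0138] [-22.8   0.4]
280 214 [ 0.516  -0.0106  0.0241] [-21.5   0.3]
280 217 [ 0.5158 -0.0106  0.0392] [-21.8   0.3]
280 220 [ 0.5159 -0.0107  0.0518] [-21.6   0.2]
280 223 [ 0.5169 -0.0108  0.0612] [-20.7   0.2]
280 226 [ 0.5202 -0.0108  0.0623] [-17.3   0.2]
280 229 [ 0.5237 -0.0109  0.0625] [-13.8   0.2]
298 196 [0.4951 0.0132 0.0132] [-42.8  23.8]
298 199 [0.499  0.0132 0.0135] [-38.9  23.8]
298 202 [0.5032 0.0132 0.013 ] [-34.8  23.9]
298 205 [0.5075 0.0133 0.0118] [-30.5  24. ]
298 208 [0.5113 0.0132 0.0127] [-26.6  24. ]
298 211 [0.5156 0.0132 0.0119] [-22.3  24.1]
298 214 [0.5166 0.0125 0.0233] [-21.3  23.5]
298 217 [0.5163 0.0116 0.0385] [-21.6  22.5]
298 220 [0.5164 0.0108 0.0516] [-21.5  21.7]
298 223 [0.5169 0.0102 0.0623] [-21.   21.1]
298 226 [0.5202 0.0101 0.0634] [-17.7  21.1]
298 229 [0.5245 0.0102 0.0614] [-13.4  21.3]
```

View pics/z7.png

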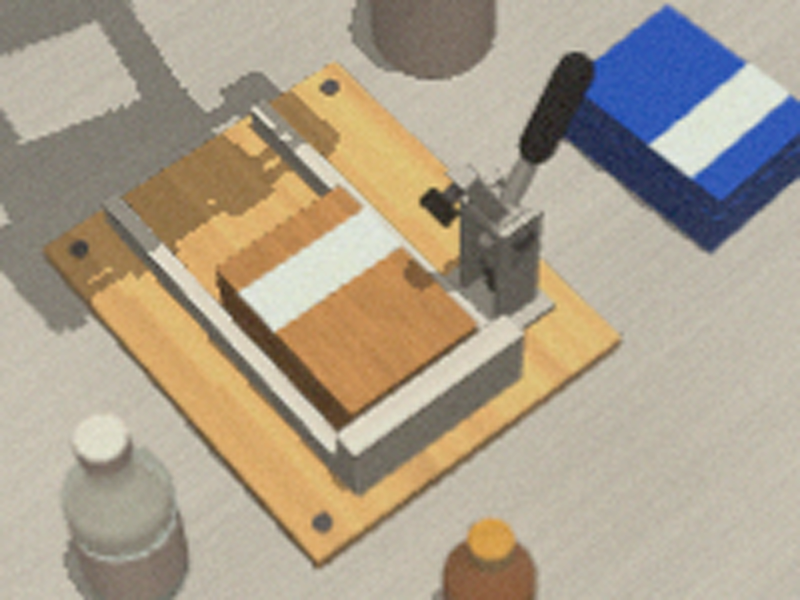

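View pics/w4.png

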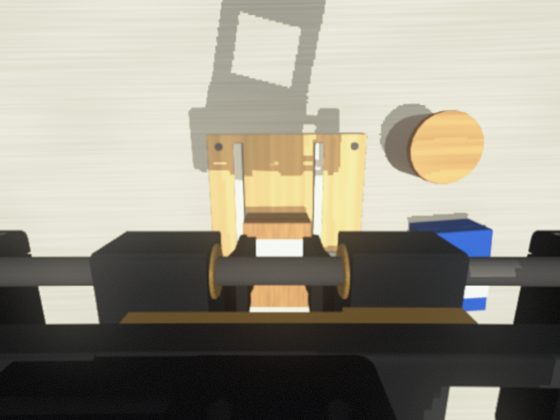

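The scene view shows the box square against the stop, with its far edge running along the stop from (348,428) to (478,325). The near face reads jig x ≈ -21, within calibration error of home. Next I'll take the closed fingers over to the outer side of the handle.

jog_arm(motion=[12,0,17,0,0,0,35,0,52,0,0,0,58,0,86,0,0,0,82,0,120,0,0,0,104,0,154,0,0,0,114,0,168,0,0,0,114,0,169,0,0,0,114,30,169,0,0,0,114,65,169,0,0,0,114,86,169,0,0,0,114,90,169,0,0,0,114,90,169,0,0,0], gripper=0)

```text
time_s: 9.75
position: [0.5982, 0.1555, 0.1718]
tcp_rot: [[1.0, -0.0, 0.019], [-0.019, -0.0, 1.0], [-0.0, -1.0, -0.0]]
force: [-0.1, -0.5, -0.1]
opening: 0.004
```

Run:
```python
from h import *
im,d,st=cap('side','d5');im,d,st=cap('scene','s5');print(st['time_s'],st['position'],st['force'])
A=cv2.convertScaleAbs(cv2.resize(cv2.imread('pics/s5.png')[115:265,230:430],None,fx=4,fy=4,interpolation=cv2.INTER_CUBIC),alpha=1.6);cv2.imwrite('pics/z8.png',A)
A=cv2.convertScaleAbs(cv2.resize(cv2.imread('pics/d5.png')[150:290,210:370],None,fx=4,fy=4,interpolation=cv2.INTER_CUBIC),alpha=1.6);cv2.imwrite('pics/z9.png',A)
```

```text
9.8 [0.59868373 0.15576385 0.17244917] [-0.61507132  0.45982337  0.69441205]
```

View pics/z8.png

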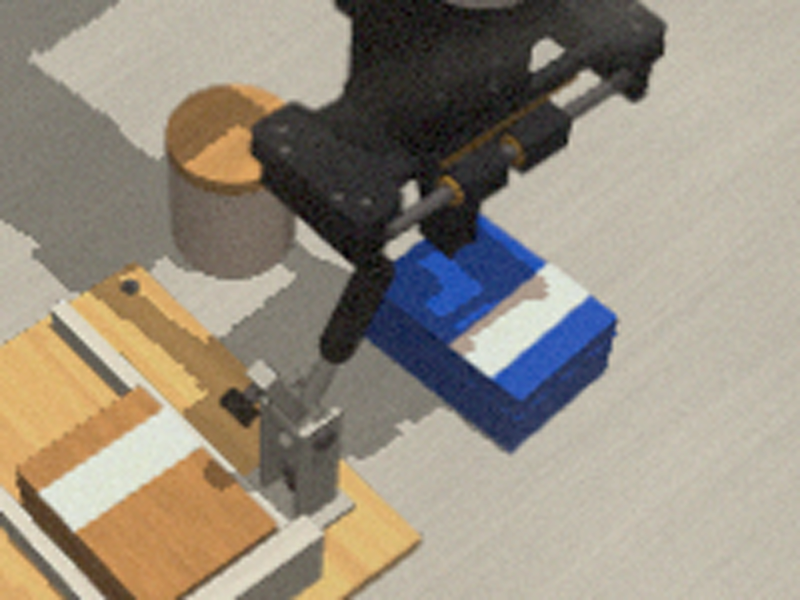

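View pics/z9.png

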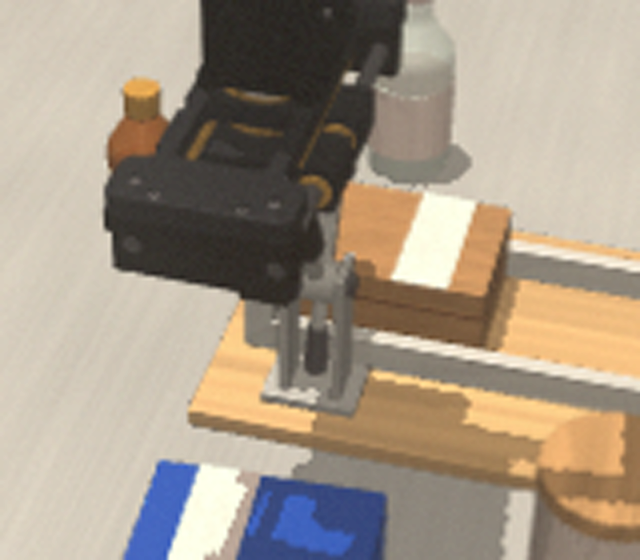

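The closed fingers are beside the grip, with the tip near (450,240) and the grip end near (375,275) in the zoom, and touching nothing. I'll push towards -y.

jog_arm(motion=[0,0,-5,0,0,0,0,0,-10,0,0,0,0,0,-15,0,0,0,0,0,-20,0,0,0,0,0,-25,0,0,0,0,0,-30,0,0,0,0,0,-35,0,0,0])

```text
time_s: 10.72
position: [0.5979, 0.1237, 0.1723]
tcp_rot: [[1.0, 0.001, 0.02], [-0.02, 0.006, 1.0], [0.001, -1.0, 0.006]]
force: [-0.2, 9.7, 7.6]
opening: 0.003
```

Run:
```python
from h import *
im,d,st=cap('scene','s6');print(st['time_s'],st['position'],st['force'],st['moment'])
A=cv2.convertScaleAbs(cv2.resize(cv2.imread('pics/s6.png')[115:265,230:430],None,fx=4,fy=4,interpolation=cv2.INTER_CUBIC),alpha=1.6);cv2.imwrite('pics/z10.png',A)
```

```text
10.725 [0.59790885 0.12366862 0.17231194] [-0.24991593  9.69383662  7.63840182] [1.55632358 0.08752733 0.02702625]
```

View pics/z10.png

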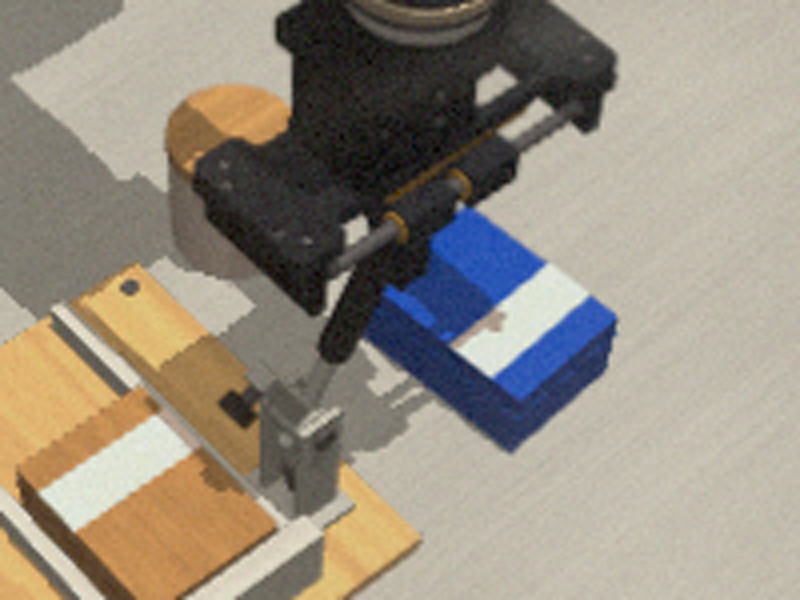

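jog_arm(motion=[0,0,-5,0,0,0,0,0,-10,0,0,0,0,0,-15,0,0,0,0,0,-20,0,0,0])

```text
time_s: 11.28
position: [0.5988, 0.1031, 0.1733]
tcp_rot: [[1.0, 0.005, 0.018], [-0.018, 0.003, 1.0], [0.004, -1.0, 0.003]]
force: [1.1, 5.1, 5.7]
opening: 0.005
```

Run:
```python
from h import *
im,d,st=cap('scene','s7');print(st['time_s'],st['position'],st['force'],st['moment'])
A=cv2.convertScaleAbs(cv2.resize(cv2.imread('pics/s7.png')[115:265,230:430],None,fx=4,fy=4,interpolation=cv2.INTER_CUBIC),alpha=1.6);cv2.imwrite('pics/z11.png',A)
```

```text
11.275 [0.59881845 0.10313444 0.1733177 ] [1.12611044 5.09519064 5.72823267] [ 0.71761553 -0.04386565 -0.03149797]
```

View pics/z11.png

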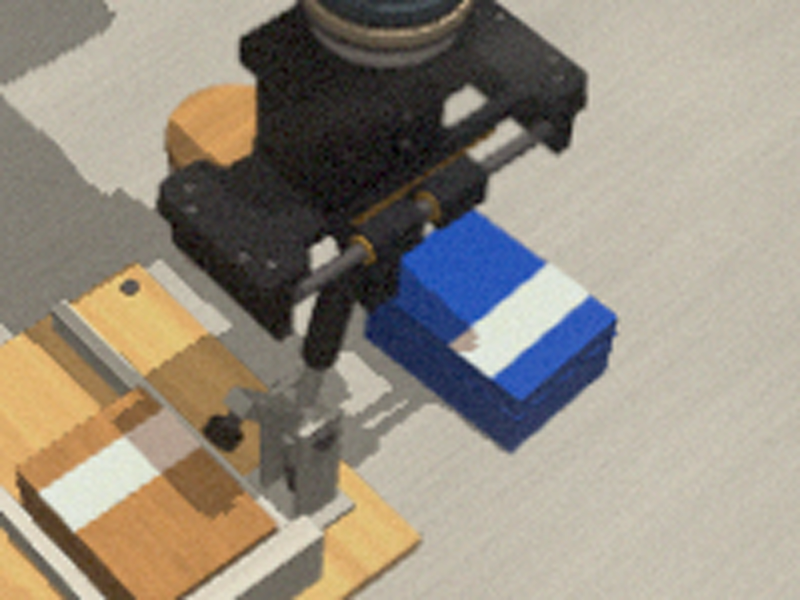

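The lever is turning, with the pad coming over the box near (222,432) in the zoom. I'll keep going past centre.

jog_arm(motion=[0,0,-5,0,0,0,0,0,-10,0,0,0,0,0,-15,0,0,0,0,0,-20,0,0,0,0,0,-25,0,0,0,0,0,-30,0,0,0])

```text
time_s: 12.08
position: [0.5964, 0.0706, 0.1711]
tcp_rot: [[1.0, -0.001, 0.018], [-0.018, -0.001, 1.0], [-0.001, -1.0, -0.001]]
force: [0.5, 0.6, -0.1]
opening: 0.008
```

Run:
```python
from h import *
im,d,st=cap('scene','s8');print(st['time_s'],st['position'],st['force'],st['moment'])
A=cv2.convertScaleAbs(cv2.resize(cv2.imread('pics/s8.png')[115:265,230:430],None,fx=4,fy=4,interpolation=cv2.INTER_CUBIC),alpha=1.6);cv2.imwrite('pics/z12.png',A)
```

```text
12.075 [0.59641617 0.07061577 0.17110467] [ 0.51635449  0.56233333 -0.09966449] [ 0.01805512 -0.00766334  0.00718013]
```

View pics/z12.png

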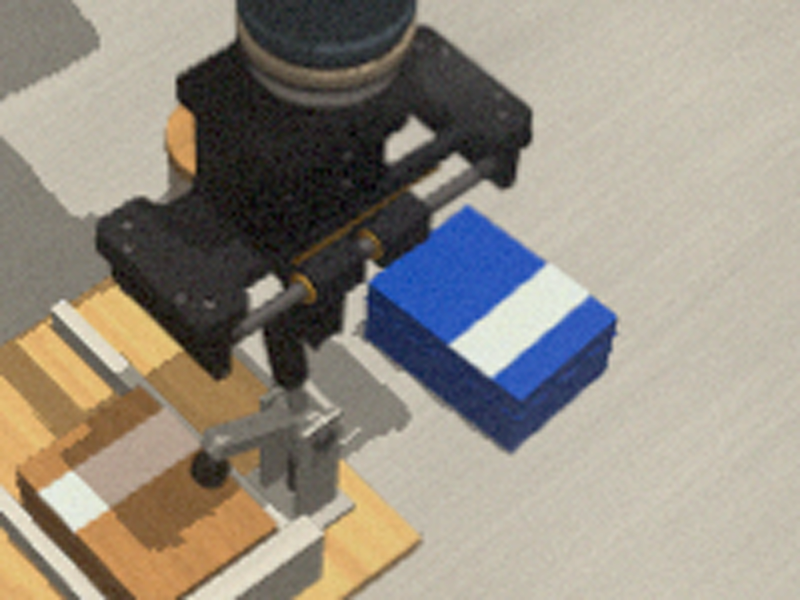

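jog_arm(motion=[0,0,-3,0,0,0,0,0,-6,0,0,0,0,0,-6,0,0,0])

```text
time_s: 12.5
position: [0.5967, 0.0652, 0.1715]
tcp_rot: [[1.0, -0.0, 0.018], [-0.018, -0.0, 1.0], [-0.0, -1.0, -0.0]]
force: [0.2, -0.3, 0.1]
opening: 0.007
```

Run:
```python
from h import *
im,d,st=cap('scene','s9');print(st['time_s'],st['position'],st['force'],st['moment'])
A=cv2.convertScaleAbs(cv2.resize(cv2.imread('pics/s9.png')[115:265,230:430],None,fx=4,fy=4,interpolation=cv2.INTER_CUBIC),alpha=1.6);cv2.imwrite('pics/z13.png',A)
```

```text
12.5 [0.59672082 0.06520253 0.17153689] [ 0.18318782 -0.30818177  0.10363184] [ 0.02555084 -0.05512427 -0.01855791]
```

View pics/z13.png

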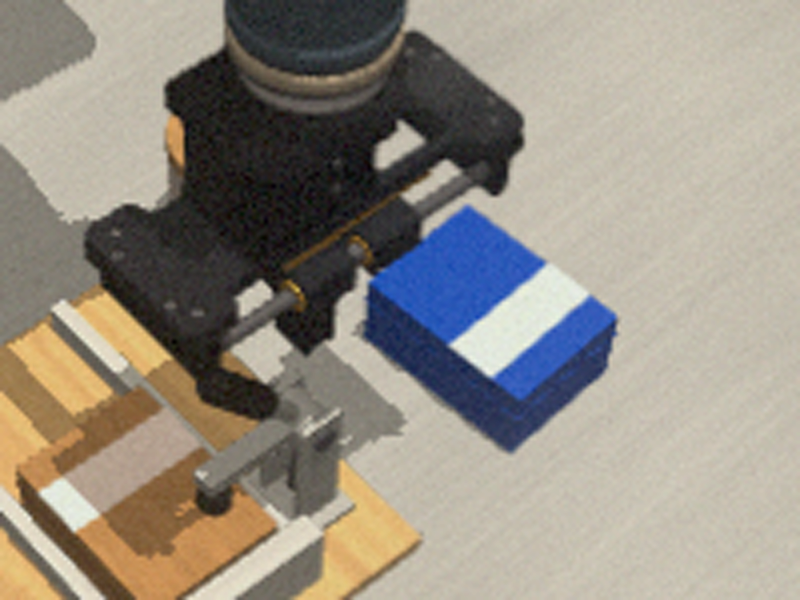

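The lever has snapped over: the handle leans across to the -y side and the pad is on the box at (212,498). I'll retreat out and up.

jog_arm(motion=[0,0,10,0,0,0,0,0,30,0,0,0,0,-10,50,0,0,0,0,-40,70,0,0,0,-10,-80,95,0,0,0,-20,-110,130,0,0,0,-30,-120,165,0,0,0,-40,-120,200,0,0,0,-45,-120,220,0,0,0,-45,-120,225,0,0,0,-45,-120,225,0,0,0,-45,-120,225,0,0,0])

```text
time_s: 14.05
position: [0.5561, 0.2901, 0.2913]
tcp_rot: [[1.0, -0.0, 0.019], [-0.019, -0.001, 1.0], [-0.0, -1.0, -0.001]]
force: [-0.2, -0.2, 0.8]
opening: 0.005
```

Run:
```python
from h import *
cap('side','d10');im,d,st=cap('scene','s10');print(st['time_s'],st['position'],st['force'],np.abs(st['qvel']).max())
A=cv2.convertScaleAbs(cv2.resize(cv2.imread('pics/s10.png')[165:315,180:380],None,fx=4,fy=4,interpolation=cv2.INTER_CUBIC),alpha=1.6);cv2.imwrite('pics/z14.png',A)
A=cv2.convertScaleAbs(cv2.imread('pics/d10.png')[130:330,210:410],alpha=1.6);cv2.imwrite('pics/z15.png',cv2.resize(A,None,fx=3,fy=3,interpolation=cv2.INTER_CUBIC))
```

```text
14.1 [0.55612674 0.29003206 0.29132972] [-0.0332509  -0.16436244  0.43447408] 0.18651333605388257
```

View pics/z14.png

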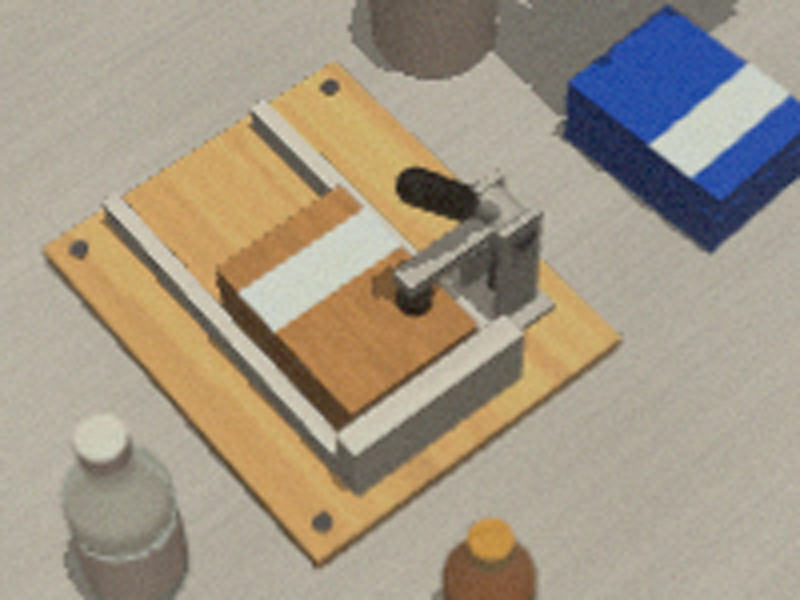

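View pics/z15.png

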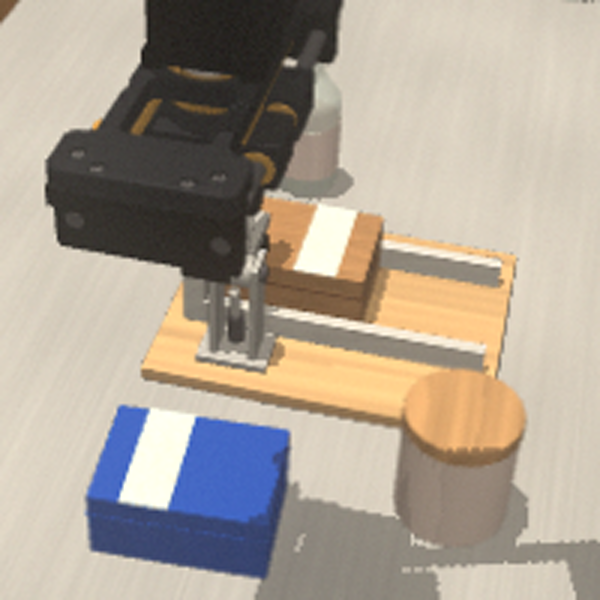

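The scene view shows the pad on the box top at (412,300) and the box corners unchanged at (218,268), (348,428) and (478,325). The bystanders haven't moved and the hand is clear.

Run:
```python
from rig import bot
print(bot.hand_in())
```

```text
the job is handed in; nothing more can be done
None
```

The gift box is home against the end stop, the clamp has snapped over with its pad on the box, and the job is handed in at about 14 s of the 48 s allowed.

- **Box:** I pushed it about 60 mm with the fingers low in the channel. It stopped dead against the stop, where the push force rose to about 11 N with no further movement. Its near face then measured jig x of about -21 mm against the nominal -20 mm, which is within the roughly 2 mm calibration error.
- **Clamp:** I pushed the handle over with the closed fingers until it snapped. The largest readings I saw were about 10 N sideways and 8 N upward.
- **Last checks:** The final pictures show the pad on the box, the box still against the stop where it was after the push, and the jar, bottles and blue box undisturbed. The hand is well clear, with force readings near zero.
- **A check that disagreed:** My first fit of the jig's pose from the side camera was up to 19 mm out, probably because I picked a corner hidden by the lever. I used the scene camera's fit instead, and the wrist camera agreed with it to within about 2 mm along the channel and 4 mm across it.

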